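# Gauge the register holes of the mounting blocks and rack the good ones

## Task

Three hardwood mounting blocks wait in a row beside the sloping rack: starting with the one nearest the rack and working along the row, try the stepped plug gauge in each block's hole, then put the gauge back upright in its stand. A block is good if the go pin at the tip goes in and the wider no-go pin above it does not. Lay every good block flat on the middle of the rack's shelf, a second one flat on top of the first, each with an end square against the backstop, leave the others where they lie, and do not disturb anything else.

Things in the scene. Friction and masses are not known exactly. Their poses are not given: they have to be found in the camera images.
- block_near: the one nearest the rack of the three alike hardwood mounting blocks lying in a row, 130 x 60 x 36 mm, about 0.34 kg, with an upright round register hole (31 mm mouth in a flush steel flange) near the end that faces the robot. Origin: on the hole's axis at the underside; x along the block's length away from the hole end (the block reaches from x = -35 to +95 mm), y across its 60 mm width, z up.
- block_near_mouth (a point): centre of that block's hole at its top face, 36 mm above the underside. A captive steel bush sits in each hole from about 5 mm below the top face, floating sideways up to 1 mm; its bore is of one of three kinds that look much alike and change from start to start. One or two of the three blocks are good.
- block_near_mid (a point): middle of that block's underside (30 mm from the hole axis along its x)
- block_middle: the middle one of the three alike hardwood mounting blocks lying in a row, 130 x 60 x 36 mm, about 0.34 kg, with an upright round register hole (31 mm mouth in a flush steel flange) near the end that faces the robot. Origin: on the hole's axis at the underside; x along the block's length away from the hole end (the block reaches from x = -35 to +95 mm), y across its 60 mm width, z up.
- block_middle_mouth (a point): centre of that block's hole at its top face, 36 mm above the underside. Bush too tight (16 mm bore): the gauge stops on it, tip 4 to 6 mm below the top face. Good (24 mm bore): the go pin enters, the no-go pin stops on it, tip 17 to 21 mm below. Too loose (28.5 mm): both enter until the collar meets the block, tip 32 to 35 mm below.
- block_middle_mid (a point): middle of that block's underside (30 mm from the hole axis along its x)
- block_far: the one farthest from the rack of the three alike hardwood mounting blocks lying in a row, 130 x 60 x 36 mm, about 0.34 kg, with an upright round register hole (31 mm mouth in a flush steel flange) near the end that faces the robot. Origin: on the hole's axis at the underside; x along the block's length away from the hole end (the block reaches from x = -35 to +95 mm), y across its 60 mm width, z up.
- block_far_mouth (a point): centre of that block's hole at its top face, 36 mm above the underside. A gauge held off the hole's axis also stops early, on a rim; that is not a fit: move it about under light pressure. A press of 4 to 8 N tells; blocks slide if pushed sideways. (Where rules speak of them: bush_a and bush_d are good, bush_b tight, bush_c loose; where each one sits is not told.)
- block_far_mid (a point): middle of that block's underside (30 mm from the hole axis along its x)
- gauge: stepped go/no-go plug gauge, 129 mm long, 0.2 kg, upright in its stand, tip down. Origin: centre of the tip's end face; z up its axis. From the tip: go pin 22 mm diameter, 14 mm long (19.6 mm over the first 1.5 mm); no-go pin 26.5 mm, next 20 mm; collar 40 mm, 5 mm thick; hexagonal handle 24 mm across flats, 39 to 129 mm; flats face its own +x, -x and every 60 degrees from there
- gauge_handle (a point): on the gauge's axis, 90 mm above its tip, middle part of the handle: the place to grip
- gauge_stand: fixed dark wooden stand for the gauge, 80 x 80 x 50 mm, origin at the centre of its underside; one blind hole in its top, 30 mm diameter, 42 mm deep; the gauge hangs in it by its collar, the tip 34 mm below the stand's top
- stand_mouth (a point): centre of the stand's hole at its top face
- rack: fixed plywood rack: a shelf 150 mm wide and 166 mm long that falls away from the robot at 12 degrees to a backstop 60 mm high (square to the shelf), open at both sides. Origin: centre of the rack on the table; x from the high edge towards the backstop
- rack_seat (a point): where the shelf meets the backstop, middle of the width. Its x runs down the slope into the backstop, y across the shelf, z square to the shelf, up. A block against the backstop has its middle (block_..._mid) at x = -65 mm; first block z = 0, one stacked on it z = 36 mm
- brayer: bystander: ink roller with rubber roll 44 x 100 mm and wooden handle, lying; origin under the roll
- tape_roll: bystander: roll of blue tape lying flat, 90 mm across, 24 mm high; origin at its underside (middle)
- ink_tin: bystander: grey ink tin, 84 mm across, 50 mm high; origin at its underside (middle)
- varnish_jar: bystander: amber jar, 68 mm across, 85 mm high; origin at its underside (middle)
- ink_knife: bystander: ink knife with wooden handle, 240 mm long, lying; origin at its underside (middle)
- sanding_block: bystander: cork sanding block 110 x 60 x 35 mm; origin at its underside (middle)

How it is judged (in metres and radians):
On the way, in this order (a step that is already met when the one before it is completed fails the run):
1. the gauge has been tried in the one nearest the rack: upright in its hole, at least 14 mm deep, or 2 mm deep if the bush is too tight (horizontal distance between gauge and block_near_mouth below 0.005 m and angle between gauge's own z axis and vertical below 0.12 rad and (z of gauge in the frame of block_near_mouth below -0.014 m or (distance between bush_b and block_near below 0.02 m and z of gauge in the frame of block_near_mouth below -0.002 m))), for 0.05 s.
2. the gauge has been tried in the middle one: upright in its hole, at least 14 mm deep, or 2 mm deep if the bush is too tight (horizontal distance between gauge and block_middle_mouth below 0.005 m and angle between gauge's own z axis and vertical below 0.12 rad and (z of gauge in the frame of block_middle_mouth below -0.014 m or (distance between bush_b and block_middle below 0.02 m and z of gauge in the frame of block_middle_mouth below -0.002 m))), for 0.05 s.
3. the gauge has been tried in the one farthest from the rack: upright in its hole, at least 14 mm deep, or 2 mm deep if the bush is too tight (horizontal distance between gauge and block_far_mouth below 0.005 m and angle between gauge's own z axis and vertical below 0.12 rad and (z of gauge in the frame of block_far_mouth below -0.014 m or (distance between bush_b and block_far below 0.02 m and z of gauge in the frame of block_far_mouth below -0.002 m))), for 0.05 s.
At the end, for the whole second after the job is handed in: Good blocks flat (4 deg) on the shelf or on each other, an end square (7 deg) and within 8 mm of the backstop, 28 mm of its middle line; other blocks flat on the table within 50 mm of their start; gauge upright in its stand, tip over 30 mm deep; all at rest (((distance between any of bush_a, bush_d and block_near below 0.02 m and x of block_near_mid in the frame of rack_seat between -0.073 and -0.055 m and y of block_near_mid in the frame of rack_seat between -0.028 and 0.028 m and z of block_near_mid in the frame of rack_seat between -0.006 and 0.044 m and angle between the z axis of block_near and the z axis of rack_seat, either way round below 0.08 rad and angle between the x axis of block_near and the x axis of rack_seat, either way round below 0.13 rad) or (not (distance between any of bush_a, bush_d and block_near below 0.02 m) and height (world z) of block_near_mid below 0.008 m and angle between block_near's own z axis and vertical below 0.08 rad and distance of block_near_mid from where it was at the start of the episode below 0.05 m)) and ((distance between any of bush_a, bush_d and block_middle below 0.02 m and x of block_middle_mid in the frame of rack_seat between -0.073 and -0.055 m and y of block_middle_mid in the frame of rack_seat between -0.028 and 0.028 m and z of block_middle_mid in the frame of rack_seat between -0.006 and 0.044 m and angle between the z axis of block_middle and the z axis of rack_seat, either way round below 0.08 rad and angle between the x axis of block_middle and the x axis of rack_seat, either way round below 0.13 rad) or (not (distance between any of bush_a, bush_d and block_middle below 0.02 m) and height (world z) of block_middle_mid below 0.008 m and angle between block_middle's own z axis and vertical below 0.08 rad and distance of block_middle_mid from where it was at the start of the episode below 0.05 m)) and ((distance between any of bush_a, bush_d and block_far below 0.02 m and x of block_far_mid in the frame of rack_seat between -0.073 and -0.055 m and y of block_far_mid in the frame of rack_seat between -0.028 and 0.028 m and z of block_far_mid in the frame of rack_seat between -0.006 and 0.044 m and angle between the z axis of block_far and the z axis of rack_seat, either way round below 0.08 rad and angle between the x axis of block_far and the x axis of rack_seat, either way round below 0.13 rad) or (not (distance between any of bush_a, bush_d and block_far below 0.02 m) and height (world z) of block_far_mid below 0.008 m and angle between block_far's own z axis and vertical below 0.08 rad and distance of block_far_mid from where it was at the start of the episode below 0.05 m)) and linear speed of each of block_near, block_middle, block_far, gauge below 0.02 m/s and horizontal distance between gauge and stand_mouth below 0.006 m and angle between gauge's own z axis and vertical below 0.12 rad and z of gauge in the frame of stand_mouth below -0.03 m); the robot touches nothing.
It fails at once if a bystander was moved by more than 30 mm (distance of any of brayer, tape_roll, ink_tin, varnish_jar, ink_knife, sanding_block from where it was at the start of the episode above 0.03 m).
It also fails if it takes over 72 s, if anything falls off the work surface, if the arm or the gripper's body presses on something with over 40 N, if the wrist force passes 120 N, or if a joint passes its speed limit or range.

## Robot

A 6-joint arm with a two-finger parallel gripper is mounted at the origin on the work surface. World frame = base frame: x ahead of the robot, y to its left, z up, the work surface at z = 0. Lengths are in mm, angles in rad, forces in N, time in s.
With the tool pointing down it reaches from about 325 to 775 mm from the base axis. Payload 5.5 kg.
Tool frame: the origin (TCP) lies at the very end of the fingers, on their centre line; the grasp point (between the pads) lies 19 mm behind it (grip_point_offset is the distance from the TCP to the grasp point, in mm); z points along the fingers, x is the direction in which the jaws open and shut, and the axes are right-handed (so a half turn about z gives the same grasp; the last joint's range is limited). The gripper opens to 85 mm and grips with 20 to 120 N. Pads are 22 mm wide; open, the fingers measure 114 mm over their backs; the gripper's body (76 mm by 85 mm) begins 54 mm behind the grasp point. The pads swing forward as they close: fully open they stand 13 mm farther back than shut.
Start: joints at [-1.328, 0.091, 1.231, -0, 1.82, -0.057], TCP at [177.197, -573.252, 231.275] pointing down, gripper open.
Joint ranges: [-2.87, 2.87], [-0.86, 2.18], [0.17, 2.46], [-1.51, 4.65], [0.06, 2.69], [-2.65, 2.65]. Speed limits (rad/s): [2.57, 2.57, 3.01, 3.14, 3.14, 3.14].

## Interface

Orientations are given as a unit quaternion [w, x, y, z].
In Python, from bench import * gives the robot as it stands.
- The arm moves only by the tool servo_tool, never from a script. Its argument "plan" is a list of rows, each a list of 2 entries, a list of its own where there are three numbers: the shift along the tool's x, y, z in units of 30 mm (1.0 is 30 mm), then the turn, a rotation vector about the tool's x, y, z in units of 5 degrees (1.0 is 5 degrees). A call has 1 to 10 rows; each row shifts and turns the commanded pose from where the row before left it, along the tool's axes as they then stand; what a row does not reach is not made up. A row lasts 1/12 s, in which the tool goes at most 41.7 mm and 7.16 degrees, less where a joint would pass 70% of its speed; a pose out of reach is approached as far as the arm can. A call is refused whole if a number of a shift passes 1 or a number of a turn 1, either way. A call with a gripper value outside its range is refused whole. "jaw" is the closure, from 0 (fully open) to 1 (shut), set as the call begins (left out, the last holds). The fingers move at their own pace and stop on an object; "grip_force" is the grip in N (left out, the last holds). Time passes only in rows, so rows that do not move let the fingers close. It gives the time, the measured TCP pose, the force and the opening at its end, in the units of the state.
- state(): the state, without advancing time (a new reading comes with each control period).
- grab_frame(name): name is "scene" or "top" or "wrist"; returns a dict with "img" (384x512x3 uint8, blue, green, red), "camera_matrix" (3x3 intrinsics, pixels), "k1" (the pictures are not rectified: a ray, as slopes to the right and down, at radius r is drawn at 1 + k1 r^2 times it, then the intrinsics apply), "extrinsics" (4x4, takes a point from camera to world coordinates). Camera axes: x right, y up, looking along -z (the intrinsics and any distortion apply to the point x, -y, -z); pixel columns grow to the right and rows downward; lengths in mm; the calibration is good to about 2 mm. A picture is of the moment at which its call begins. There is no depth.
- sign_off(): hands the job in, once; it reports no verdict.
The state is a dict: "t": time; "joints": joint angles; "joint_velocities": joint speeds; "effort": joint torques, N m; "tcp_pos": TCP position; "tool_rot": TCP orientation; "ft_force": force on the tool from outside, world axes, zero at the start; "moment": the same for the moment, N m; "opening": finger opening in mm.
Only numpy, scipy, OpenCV 4.12 (cv2) and the standard library are available. Lean on these libraries where they do the work, as an engineer would, in place of code of your own. Each camera call takes 0.05 s, during which the arm holds its last target. There are 200 camera calls.

## Working session

There is one attempt and no reset: what is moved stays moved. The work goes in short steps, Python scripts to look and compute and a tool call to move; the robot and the scene stay as the last step left them, time stands still between calls to the robot, and variables do not carry over. Pictures are saved under pics/ and viewed, about 8 in all and at most 12, crops included, and the job is handed in when it is done.

Besides the shell and the picture viewer there is one more tool, called after "Call:" as name(argument=value, ...) on one line, values as JSON. servo_tool: Moves the arm, as the interface text tells. Its arguments: {"type":"object","properties":{"plan":{"type":"array","items":{"type":"array"}},"jaw":{"type":"number"},"grip_force":{"type":"number"}},"required":["plan"]}

```bash
mkdir -p pics; ls; python3 - <<'E'
from bench import *
import cv2,numpy as np
s=state(); print({k:np.round(v,3).tolist() for k,v in s.items()})
for n in ("scene","top"):
    f=grab_frame(n); cv2.imwrite(f"pics/{n}0.png",cv2.resize(f["img"],(800,600),interpolation=cv2.INTER_CUBIC)); np.savez(f"{n}0.npz",**f)
    print(n,f["camera_matrix"].tolist(),f["k1"],np.round(f["extrinsics"],3).tolist())
E
```

```text
pics
{'t': 0.0, 'joints': [-1.328, 0.092, 1.232, 0.0, 1.82, -0.057], 'joint_velocities': [0.0, -0.0, 0.002, -0.001, -0.0, -0.0], 'effort': [0.003, -45.873, -41.803, 0.0, 0.012, -0.0], 'tcp_pos': [177.14, -572.946, 230.134], 'tool_rot': [-0.001, 0.805, -0.594, -0.001], 'ft_force': [0.345, 0.648, -0.279], 'moment': [-0.009, 0.003, 0.037], 'opening': 85.106}
scene [[483.2013725579251, 0.0, 258.65069216045725], [0.0, 483.2013725579251, 184.67293264870844], [0.0, 0.0, 1.0]] -0.13162216177349004 [[-0.125, -0.733, 0.669, 1326.444], [0.992, -0.089, 0.088, 72.032], [-0.005, 0.675, 0.738, 963.78], [0.0, 0.0, 0.0, 1.0]]
top [[432.12037230859016, 0.0, 256.3463941808552], [0.0, 432.12037230859016, 197.4136475566026], [0.0, 0.0, 1.0]] -0.15061638203536448 [[0.014, 0.984, -0.179, 383.619], [-1.0, 0.013, -0.008, -19.19], [-0.005, 0.18, 0.984, 1196.048], [0.0, 0.0, 0.0, 1.0]]
```

View pics/top0.png

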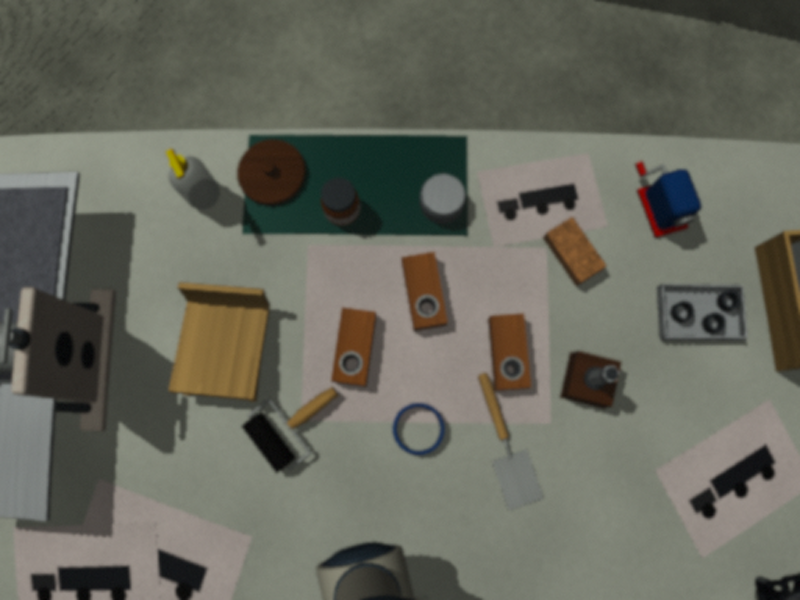

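View pics/scene0.png

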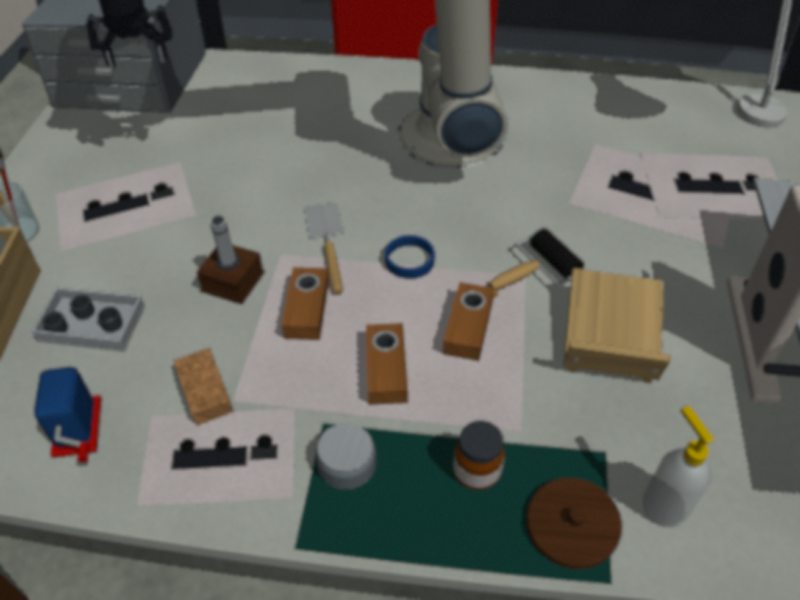

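```bash
cat > h.py <<'E'
import numpy as np,cv2
from scipy.spatial.transform import Rotation as R
from scipy.optimize import least_squares
def ray(f,px,s=1.0):
    K=f["camera_matrix"];E=f["extrinsics"];k=float(f["k1"])
    d=(np.array([px[0]/s,px[1]/s])-[K[0,2],K[1,2]])/K[0,0]
    u=d.copy()
    for _ in range(20): u=d/(1+k*(u@u))
    v=E[:3,:3]@np.array([u[0],-u[1],-1]); return E[:3,3],v
def atz(f,px,z,s=1.0):
    o,v=ray(f,px,s); return o+v*(z-o[2])/v[2]
def proj(f,P):
    K=f["camera_matrix"];E=f["extrinsics"];k=float(f["k1"])
    c=E[:3,:3].T@(np.asarray(P,float)-E[:3,3]); u=np.array([c[0],-c[1]])/-c[2]
    u=u*(1+k*(u@u)); return u*K[0,0]+[K[0,2],K[1,2]]
def tri(*rs):
    A=0;b=0
    for o,v in rs:
        v=v/np.linalg.norm(v);M=np.eye(3)-np.outer(v,v);A=A+M;b=b+M@o
    return np.linalg.solve(A,b)
def rot(s): q=np.array(s["tool_rot"]);return R.from_quat(q[[1,2,3,0]])
def down(yaw): # tool x at world angle yaw deg, pointing down
    c,s_=np.cos(np.radians(yaw)),np.sin(np.radians(yaw))
    return R.from_matrix(np.array([[c,s_,0],[s_,-c,0],[0,0,-1]]))
def rows(s,target,Rt=None,step=1.0,n=None,start=None):
    """straight-line rows from present pose (or start=(p,R)) to target; prints row lists"""
    p,R0=(np.array(s["tcp_pos"]),rot(s)) if start is None else start
    Rt=Rt or R0; rv=(R0.inv()*Rt).as_rotvec()
    d=np.asarray(target,float)-p
    N=n or int(np.ceil(max(np.linalg.norm(d)/30/step,np.degrees(np.linalg.norm(rv))/5,1)))
    tr=np.round(np.degrees(rv)/5/N,3)
    out=[];Rc=R0
    for i in range(N):
        out.append([np.round(Rc.inv().apply(d/N)/30,3).tolist(),tr.tolist()]); Rc=Rc*R.from_rotvec(rv/N)
    for i in range(0,N,10): print(str(out[i:i+10]).replace(" ",""))
    return np.asarray(target,float),Rt
E
python3 - <<'E'
from h import *
T=dict(np.load("top0.npz"));S=dict(np.load("scene0.npz"));s=1.5625
for n,a,b,z in [("near",(351,363),(473,300),36),("mid",(428,306),(386,341),36),("far",(512,368),(307,283),36)]:
    print(n,atz(T,a,z,s).round(1),atz(S,b,z,s).round(1),tri(ray(T,a,s),ray(S,b,s)).round(1))
print("gaugetop",tri(ray(T,(611,375),s),ray(S,(217,221),s)).round(1))
def q(f,l,z): 
    for p in l: print("  ",atz(f,p,z,s)[:2].round(1))
print("stand");q(T,[(570,352),(621,357),(612,408),(562,398)],50)
print("rack high edge, z?");q(T,[(170,390),(255,398)],70)
print("backstop top");q(T,[(180,284),(266,290)],90)
print("blocks end-mid far end");q(T,[(359,310),(419,254),(506,315)],36)
for n,P in [("rackT",[(180,284),(266,290),(170,390),(255,398)])]:
    for p,r in zip(P,[(668,359),(568,348),(663,276),(572,271)]): print("tri",tri(ray(T,p,s),ray(S,r,s)).round(1))
for n,f,b in (("top",T,(150,270,280,410)),("sc",S,(555,255,680,385))): pass
a=T["img"][165:275,100:235];b=S["img"][155:255,350:440]
c=T["img"][150:270,205:410]
cv2.imwrite("pics/rk.png",np.hstack([cv2.resize(a,(400,326),interpolation=3),cv2.resize(b,(293,326),interpolation=3)]))
E
```

```text
near [498.5  73.8  36. ] [496.9  77.4  36. ] [498.2  75.6  37.2]
mid [600.2 -58.2  36. ] [599.1 -52.5  36. ] [599.8 -55.3  36.6]
far [ 493.3 -204.2   36. ] [ 492.3 -201.9   36. ] [ 493.  -202.8   36.9]
gaugetop [ 473.1 -344.7  144.8]
stand
   [ 520.4 -303. ]
   [ 512.4 -392.9]
   [ 424.6 -374.1]
   [ 441.4 -287.3]
rack high edge, z?
   [443.3 378.4]
   [433.5 230.8]
backstop top
   [622.9 366.6]
   [614.  216.6]
blocks end-mid far end
   [591.5  62.3]
   [693.9 -41.6]
   [ 586.1 -194.8]
tri [623.8 369.5  86. ]
tri [615.9 221.2  80.8]
tri [443.1 380.9  75. ]
tri [433.9 235.4  59.3]
```

View pics/rk.png

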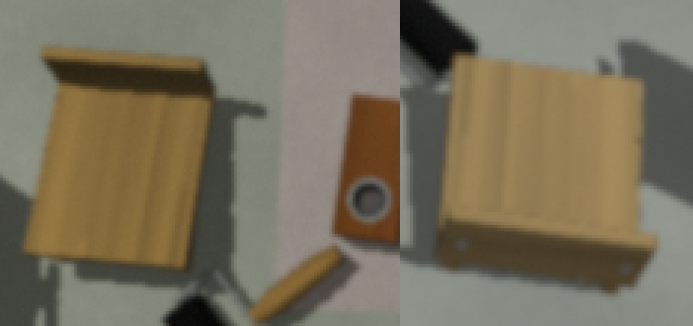

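```bash
cat > rack.py <<'E'
from h import *
T=dict(np.load("top0.npz"));S=dict(np.load("scene0.npz"))
L=lambda u,v:np.array([100+u/2.963,165+v/2.963]);Q=lambda u,v:np.array([350+(u-400)/3.256,155+v/3.256])
obs=[(T,L(58,84),0,75,0),(T,L(212,97),0,-75,0),(T,L(24,252),-166,75,0),(T,L(185,269),-166,-75,0),(T,L(42,47),'t',75,60),(T,L(203,59),'t',-75,60),
(S,Q(641,79),-166,75,0),(S,Q(453,55),-166,-75,0),(S,Q(657,234),'t',75,60),(S,Q(441,206),'t',-75,60)]
def M(p): return R.from_euler("ZY",[p[3],12],degrees=True)
def res(p):
    r=[]
    for f,px,x,y,z in obs: r+=list(proj(f,p[:3]+M(p).apply([p[4] if x=='t' else x,y,z]))-px)
    return np.array(r)
o=least_squares(res,[600,290,40,0,10],loss="soft_l1",f_scale=.7)
if __name__=="__main__": print(o.x.round(1),o.fun.round(1)); print(res(o.x).reshape(-1,2).round(1).tolist())
E
python3 rack.py
```

```text
[598.7 297.3  33.1  -4.3   6.6] [-0.2 -0.7  0.3 -0.4 -1.2 -0.1 -0.6 -0.1 -0.5  0.7 -0.   1.4 -0.7 -0.5
 -0.8 -1.4 -1.1  1.7  0.3  0.6]
[[-0.2, -0.7], [0.3, -0.4], [-1.2, -0.1], [-0.6, -0.1], [-0.5, 0.7], [-0.0, 1.4], [-0.7, -0.5], [-0.8, -1.4], [-1.1, 1.7], [0.3, 0.6]]
```

```bash
python3 - <<'E'
from bench import *;from h import *
rows(state(),[455,-335,235],down(-70))
E
```

```text
[[[-0.373,-0.861,-0.011],[-0.0,0.002,-0.043]],[[-0.369,-0.862,-0.012],[-0.0,0.002,-0.043]],[[-0.366,-0.864,-0.012],[-0.0,0.002,-0.043]],[[-0.363,-0.865,-0.012],[-0.0,0.002,-0.043]],[[-0.36,-0.866,-0.012],[-0.0,0.002,-0.043]],[[-0.356,-0.868,-0.012],[-0.0,0.002,-0.043]],[[-0.353,-0.869,-0.012],[-0.0,0.002,-0.043]],[[-0.35,-0.871,-0.012],[-0.0,0.002,-0.043]],[[-0.346,-0.872,-0.012],[-0.0,0.002,-0.043]],[[-0.343,-0.873,-0.012],[-0.0,0.002,-0.043]]]
[[[-0.34,-0.874,-0.012],[-0.0,0.002,-0.043]],[[-0.336,-0.876,-0.012],[-0.0,0.002,-0.043]],[[-0.333,-0.877,-0.012],[-0.0,0.002,-0.043]]]
```

Call:
servo_tool(plan=[[[-0.37,-0.86,-0.01],[0,0,-0.04]],[[-0.37,-0.86,-0.01],[0,0,-0.04]],[[-0.37,-0.86,-0.01],[0,0,-0.04]],[[-0.36,-0.87,-0.01],[0,0,-0.04]],[[-0.36,-0.87,-0.01],[0,0,-0.04]],[[-0.36,-0.87,-0.01],[0,0,-0.04]],[[-0.35,-0.87,-0.01],[0,0,-0.04]],[[-0.35,-0.87,-0.01],[0,0,-0.04]],[[-0.35,-0.87,-0.01],[0,0,-0.04]],[[-0.34,-0.87,-0.01],[0,0,-0.04]]])

```text
t: 0.93
tcp_pos: [391.9, -389.2, 233.8]
tool_rot: [-0.0, 0.815, -0.579, -0.0]
ft_force: [-0.1, -0.6, -0.1]
opening: 85.7
```

Call:
servo_tool(plan=[[[-0.34,-0.87,0],[0,0,-0.04]],[[-0.34,-0.87,0],[0,0,-0.04]],[[-0.33,-0.87,0],[0,0,-0.04]],[[0,0,0],[0,0,0]],[[0,0,0],[0,0,0]]])

```text
t: 1.35
tcp_pos: [455.6, -334.8, 233.6]
tool_rot: [0.0, 0.819, -0.574, -0.001]
ft_force: [0.1, -0.7, -0.6]
opening: 85.3
```

```bash
python3 - <<'E'
from bench import *;from h import *
s=state();print(s["t"],s["tcp_pos"],rot(s).as_matrix().round(3).tolist())
f=grab_frame("wrist");np.savez("w1.npz",**f);print(f["extrinsics"].round(3).tolist(),f["camera_matrix"][0],f["k1"])
cv2.imwrite("pics/w1.png",cv2.resize(f["img"],(800,600),interpolation=3))
for P in [(473,-345,145),(473,-341,50),(498,75,36)]: print(proj(f,P)*1.5625)
E
```

```text
1.35 [ 455.63771067 -334.81222007  233.59686584] [[0.341, -0.94, -0.001], [-0.94, -0.341, 0.001], [-0.001, 0.001, -1.0]]
[[0.34, 0.907, 0.248, 517.839], [-0.94, 0.329, 0.089, -312.191], [-0.001, -0.263, 0.965, 376.147], [0.0, 0.0, 0.0, 1.0]] [310.21927464   0.         258.4860218 ] -0.03213024589643138
[436.22421995 281.31632898]
[421.81321664 247.81675233]
[-158.97829616   -1.45368609]
```

View pics/w1.png

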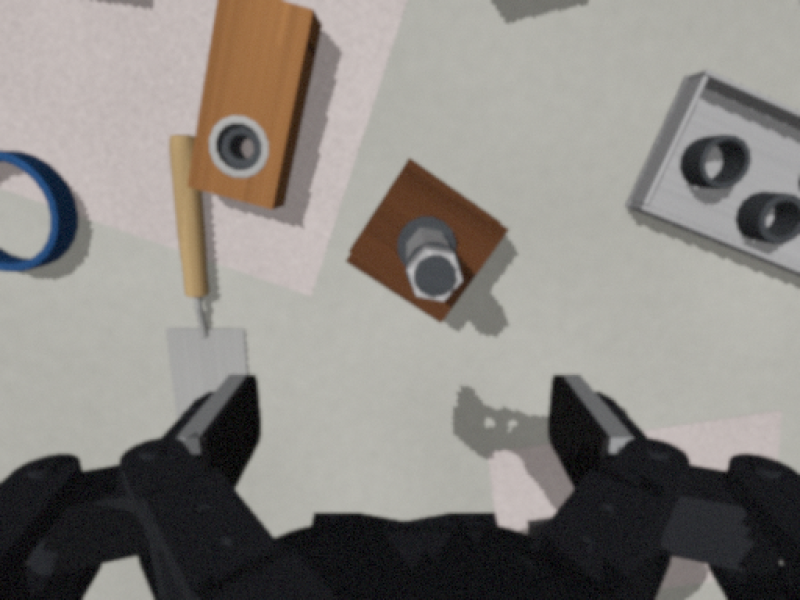

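```bash
python3 - <<'E'
from h import *
f=dict(np.load("w1.npz"));s=1.5625
print("top",atz(f,(435,272),145,s).round(1),"farhole",atz(f,(239,146),36,s).round(1))
c=[atz(f,p,50,s) for p in [(410,160),(507,231),(441,321),(348,258)]];print("stand",np.mean(c,0).round(1),np.round(c,1)[:,:2].tolist())
i=f["img"][145:205,245:305];cv2.imwrite("pics/hex.png",cv2.resize(i,(600,600),interpolation=3))
E
```

```text
top [ 477.1 -342.8  145. ] farhole [ 494.1 -202.3   36. ]
stand [ 476.4 -343.2   50. ] [[524.2, -313.8], [503.2, -390.9], [428.9, -371.9], [449.3, -296.1]]
```

View pics/hex.png

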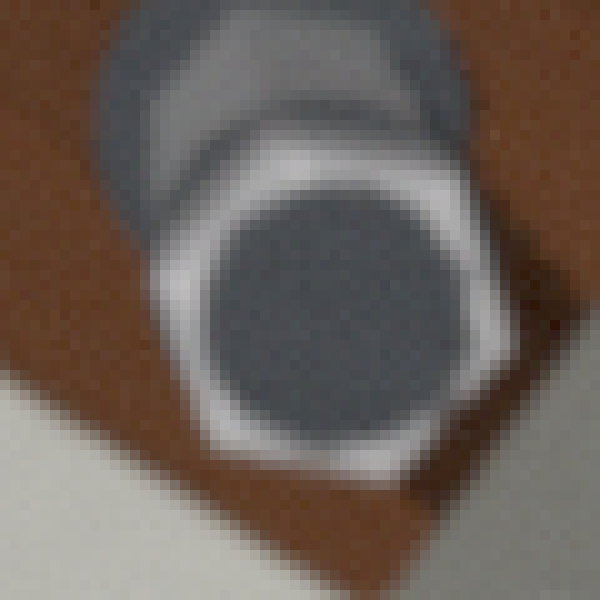

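```bash
python3 - <<'E'
from bench import *;from h import *
a=rows(state(),[476.3,-343.2,180],down(-52))
rows(state(),[476.3,-343.2,87],down(-52),start=a)
E
```

```text
[[[0.12,-0.146,0.448],[0.002,0.002,-0.908]],[[0.131,-0.136,0.448],[0.002,0.002,-0.908]],[[0.142,-0.125,0.448],[0.002,0.002,-0.908]],[[0.151,-0.114,0.448],[0.002,0.002,-0.908]]]
[[[0.0,0.0,0.775],[0.0,0.0,0.0]],[[0.0,0.0,0.775],[0.0,0.0,0.0]],[[0.0,0.0,0.775],[0.0,0.0,0.0]],[[0.0,0.0,0.775],[0.0,0.0,0.0]]]
```

Call:
servo_tool(plan=[[[0.12,-0.15,0.45],[0,0,-0.9]],[[0.13,-0.14,0.45],[0,0,-0.9]],[[0.14,-0.13,0.45],[0,0,-0.9]],[[0.15,-0.11,0.45],[0,0,-0.9]],[[0,0,0.78],[0,0,0]],[[0,0,0.78],[0,0,0]],[[0,0,0.77],[0,0,0]],[[0,0,0.77],[0,0,0]]])

```text
t: 2.07
tcp_pos: [475.3, -344.4, 86.1]
tool_rot: [0.0, 0.898, -0.441, -0.0]
ft_force: [0.5, -0.1, -0.6]
opening: 85.2
```

Call:
servo_tool(plan=[[[0,0,0],[0,0,0]],[[0,0,0],[0,0,0]],[[0,0,0],[0,0,0]],[[0,0,0],[0,0,0]],[[0,0,0],[0,0,0]],[[0,0,0],[0,0,0]],[[0,0,0],[0,0,0]],[[0,0,0],[0,0,0]]], jaw=1, grip_force=60)

```text
t: 2.73
tcp_pos: [477.2, -344.2, 89.5]
tool_rot: [0.001, 0.898, -0.44, 0.002]
ft_force: [-0.6, -0.4, 6.3]
opening: 23.2
```

```bash
python3 - <<'E'
from bench import *;from h import *
s=state();print(s["tcp_pos"],s["ft_force"])
a=rows(s,[476.3,-343.2,165],down(-52))
rows(s,[451,38,165],down(-52),start=a)
E
```

```text
[ 477.1666747  -344.16032665   89.53902891] [-0.57180548 -0.42901806  6.27285419]
[[[-0.011,0.001,-0.839],[-0.001,-0.014,-0.015]],[[-0.012,0.001,-0.838],[-0.001,-0.014,-0.015]],[[-0.013,0.001,-0.838],[-0.001,-0.014,-0.015]]]
[[[-0.81,-0.551,0.0],[0.0,0.0,0.0]],[[-0.81,-0.551,0.0],[0.0,0.0,0.0]],[[-0.81,-0.551,0.0],[0.0,0.0,0.0]],[[-0.81,-0.551,0.0],[0.0,0.0,0.0]],[[-0.81,-0.551,0.0],[0.0,0.0,0.0]],[[-0.81,-0.551,0.0],[0.0,0.0,0.0]],[[-0.81,-0.551,0.0],[0.0,0.0,0.0]],[[-0.81,-0.551,0.0],[0.0,0.0,0.0]],[[-0.81,-0.551,0.0],[0.0,0.0,0.0]],[[-0.81,-0.551,0.0],[0.0,0.0,0.0]]]
[[[-0.81,-0.551,0.0],[0.0,0.0,0.0]],[[-0.81,-0.551,0.0],[0.0,0.0,0.0]],[[-0.81,-0.551,0.0],[0.0,0.0,0.0]]]
```

Call:
servo_tool(plan=[[[0,0,-0.8],[0,0,0]],[[0,0,-0.9],[0,0,0]],[[0,0,-0.9],[0,0,0]],[[-0.81,-0.55,0],[0,0,0]],[[-0.81,-0.55,0],[0,0,0]],[[-0.81,-0.55,0],[0,0,0]],[[-0.81,-0.55,0],[0,0,0]],[[-0.81,-0.55,0],[0,0,0]],[[-0.81,-0.55,0],[0,0,0]],[[-0.81,-0.55,0],[0,0,0]]])

```text
t: 3.57
tcp_pos: [463.1, -136.6, 165.0]
tool_rot: [-0.0, 0.898, -0.44, -0.0]
ft_force: [0.5, 0.4, -1.7]
opening: 23.3
```

Call:
servo_tool(plan=[[[-0.81,-0.55,0],[0,0,0]],[[-0.81,-0.55,0],[0,0,0]],[[-0.81,-0.55,0],[0,0,0]],[[-0.81,-0.55,0],[0,0,0]],[[-0.81,-0.55,0],[0,0,0]],[[-0.81,-0.55,0],[0,0,0]],[[0,0,0],[0,0,0]],[[0,0,0],[0,0,0]]])

```text
t: 4.23
tcp_pos: [452.2, 39.0, 165.1]
tool_rot: [0.0, 0.899, -0.439, -0.0]
ft_force: [0.4, -0.4, -2.3]
opening: 23.0
```

```bash
python3 - <<'E'
from bench import *;from h import *
s=state();print(s["t"],s["tcp_pos"],s["ft_force"],s["opening"],rot(s).as_matrix().round(3).tolist())
f=grab_frame("wrist");np.savez("w2.npz",**f)
cv2.imwrite("pics/w2.png",cv2.resize(f["img"],(800,600),interpolation=3))
p=np.array(s["tcp_pos"])
for P in [(498.2,75.6,36),p,p+[0,0,-73.5]]: print((proj(f,P)*1.5625).round())
E
```

```text
4.2333 [452.22935796  39.00108691 165.13735386] [ 0.43098487 -0.4444136  -2.27880419] 23.003889551705196 [[0.615, -0.788, -0.0], [-0.788, -0.615, -0.0], [-0.0, 0.0, -1.0]]
[403. 183.]
[405. 383.]
[405. 316.]
```

View pics/w2.png

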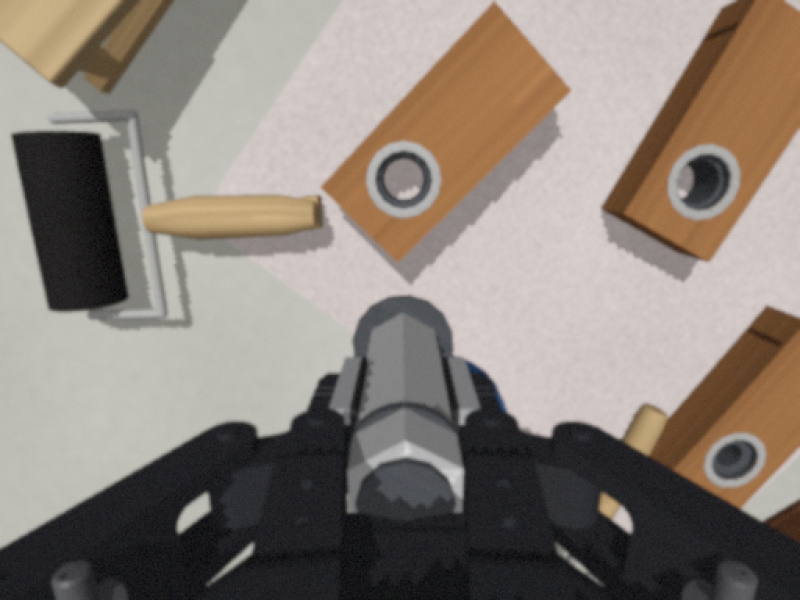

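```bash
python3 - <<'E'
from h import *
f=dict(np.load("w2.npz"));s=1.5625
for n,p in [("near",(404,180)),("mid",(704,182)),("far",(735,460))]: print(n,atz(f,p,36,s).round(1))
p=np.array([452.23,39.0,165.14])
Z=p[2]-73.5
Rt=np.array([[.615,-.788,0],[-.788,-.615,0],[0,0,-1.]])
for z,n in ((129,"top"),(39,"collartop"),(34,"collarbot")):
    print(n,(proj(f,[p[0],p[1],Z+z])*s).round(1), (proj(f,[*(p+Rt@[0,-20,0])[:2],Z+z])*s).round(1),(proj(f,[*(p+Rt@[20,0,0])[:2],Z+z])*s).round(1))
# blocks' corners
for n,l in [("near",[(322,187),(398,262),(570,91),(494,2)]),("mid",[(603,207),(709,261)])]:
    print(n,[atz(f,q,36,s).round(1)[:2].tolist() for q in l])
# enlarged crop of hole bush views
c=f["img"]
g=[cv2.resize(c[y-26:y+26,x-26:x+26],(260,260),interpolation=3) for x,y in [(258,115),(450,116),(470,294)]]
cv2.imwrite("pics/gaugecrop.png",np.hstack(g+[cv2.resize(c[180:240,205:315],(476,260),interpolation=3)])[:, :800])
E
```

```text
near [499.6  76.3  36. ]
mid [601.3 -54.6  36. ]
far [ 493.6 -202.1   36. ]
top [405.6 495.4] [405.7 409.7] [500.6 495.1]
collartop [404.8 345.1] [404.8 295.3] [456.2 345.1]
collarbot [404.8 340.7] [404.8 292.1] [454.9 340.7]
near [[469.1, 109.4], [461.7, 51.1], [589.3, 35.8], [596.6, 94.4]]
mid [[556.4, -19.7], [572.5, -89.7]]
```

```bash
python3 - <<'E'
from bench import *;from h import *
s=state()
rows(s,[500.5,76.4,125],down(-52))
E
```

```text
[[[-0.009,-0.684,0.446],[0.002,-0.001,-0.009]],[[-0.009,-0.684,0.446],[0.002,-0.001,-0.009]],[[-0.008,-0.684,0.446],[0.002,-0.001,-0.009]]]
```

Call:
servo_tool(plan=[[[-0.01,-0.68,0.3],[0,0,0]],[[-0.01,-0.68,0.4],[0,0,0]],[[-0.01,-0.69,0.64],[0,0,0]],[[0,0,0],[0,0,0]],[[0,0,0.3],[0,0,0]],[[0,0,0.2],[0,0,0]],[[0,0,0.15],[0,0,0]],[[0,0,0.1],[0,0,0]],[[0,0,0],[0,0,0]]])

```text
t: 5.03
tcp_pos: [500.2, 75.6, 102.3]
tool_rot: [0.0, 0.898, -0.44, -0.0]
ft_force: [0.0, -0.0, -1.5]
opening: 23.5
```

Call:
servo_tool(plan=[[[0,0,0.15],[0,0,0]],[[0,0,0.15],[0,0,0]],[[0,0,0.1],[0,0,0]],[[0,0,0],[0,0,0]],[[0,0,0],[0,0,0]]])

```text
t: 5.45
tcp_pos: [500.6, 76.2, 90.6]
tool_rot: [-0.0, 0.898, -0.44, 0.0]
ft_force: [0.0, -0.3, -1.4]
opening: 23.1
```

Call:
servo_tool(plan=[[[0,0,0.1],[0,0,0]],[[0,0,0.1],[0,0,0]],[[0,0,0],[0,0,0]],[[0,0,0],[0,0,0]]])

```text
t: 5.78
tcp_pos: [502.3, 76.3, 89.3]
tool_rot: [-0.002, 0.898, -0.44, 0.003]
ft_force: [-4.9, -0.4, 17.6]
opening: 23.3
```

Call:
servo_tool(plan=[[[0,0,-0.08],[0,0,0]],[[0.07,0,0],[0,0,0]],[[0,0.07,0],[0,0,0]],[[-0.07,0,0],[0,0,0]],[[-0.07,0,0],[0,0,0]],[[0,-0.07,0],[0,0,0]],[[0,-0.07,0],[0,0,0]],[[0.07,0,0],[0,0,0]],[[0.07,0,0],[0,0,0]],[[-0.07,0.07,0],[0,0,0]]])

```text
t: 6.62
tcp_pos: [501.9, 76.8, 89.7]
tool_rot: [-0.002, 0.898, -0.44, 0.001]
ft_force: [2.3, 0.5, 8.8]
opening: 23.3
```

Call:
servo_tool(plan=[[[0,0,-0.02],[0,0,0]],[[0.035,0,0],[0,0,0]],[[0,0.035,0],[0,0,0]],[[-0.035,0,0],[0,0,0]],[[-0.035,0,0],[0,0,0]],[[0,-0.035,0],[0,0,0]],[[0,-0.035,0],[0,0,0]],[[0.035,0,0],[0,0,0]],[[0.035,0,0],[0,0,0]],[[-0.035,0.035,0],[0,0,0]]])

```text
t: 7.45
tcp_pos: [501.9, 76.8, 89.9]
tool_rot: [-0.002, 0.898, -0.44, 0.001]
ft_force: [1.7, 1.7, 6.3]
opening: 23.1
```

```bash
python3 - <<'E'
from bench import *;from h import *
s=state()
a=rows(s,[501.5,76.6,135],down(-52))
a=rows(s,[602.2,-54.5,128],down(-52),start=a)
E
```

```text
[[[-0.0,0.004,-0.752],[-0.024,-0.006,-0.02]],[[-0.001,0.006,-0.752],[-0.024,-0.006,-0.02]]]
[[[0.918,0.008,0.039],[0.0,0.0,0.0]],[[0.918,0.008,0.039],[0.0,0.0,0.0]],[[0.918,0.008,0.039],[0.0,0.0,0.0]],[[0.918,0.008,0.039],[0.0,0.0,0.0]],[[0.918,0.008,0.039],[0.0,0.0,0.0]],[[0.918,0.008,0.039],[0.0,0.0,0.0]]]
```

Call:
servo_tool(plan=[[[0,0,-0.8],[0,0,0]],[[0,0,-0.8],[0,0,0]],[[0.92,0.01,0],[0,0,0]],[[0.92,0.01,0],[0,0,0]],[[0.92,0.01,0],[0,0,0]],[[0.92,0.01,0],[0,0,0]],[[0.92,0.01,0.1],[0,0,0]],[[0.92,0.01,0.15],[0,0,0]],[[0,0,0],[0,0,0]],[[0,0,0],[0,0,0]]])

```text
t: 8.28
tcp_pos: [600.4, -56.9, 126.0]
tool_rot: [0.0, 0.897, -0.441, -0.002]
ft_force: [-0.9, 0.8, -2.8]
opening: 23.4
```

```bash
python3 - <<'E'
from bench import *;from h import *
s=state();print(s["tcp_pos"],s["ft_force"],rot(s).as_matrix()[2].round(3))
rows(s,[602.2,-54.5,103],down(-52))
E
```

```text
[600.38623488 -56.93945809 126.03797475] [-0.86050724  0.82332085 -2.77043119] [-0.002  0.002 -1.   ]
[[[-0.026,-0.099,0.768],[0.026,0.028,-0.068]]]
```

Call:
servo_tool(plan=[[[-0.03,-0.1,0.2],[0,0,0]],[[0,0,0.2],[0,0,0]],[[0,0,0.15],[0,0,0]],[[0,0,0.1],[0,0,0]],[[0,0,0.1],[0,0,0]],[[0,0,0],[0,0,0]],[[0,0,0],[0,0,0]]])

```text
t: 8.87
tcp_pos: [602.3, -53.1, 105.5]
tool_rot: [0.0, 0.898, -0.44, -0.0]
ft_force: [-0.5, 1.2, -1.9]
opening: 23.1
```

Call:
servo_tool(plan=[[[0.03,0.03,0.1],[0,0,0]],[[0,0,0.07],[0,0,0]],[[0,0,0],[0,0,0]],[[0,0,0],[0,0,0]]])

```text
t: 9.2
tcp_pos: [602.2, -54.6, 100.3]
tool_rot: [0.0, 0.898, -0.44, -0.0]
ft_force: [-0.2, 0.9, -1.4]
opening: 23.3
```

Call:
servo_tool(plan=[[[0,0,0.15],[0,0,0]],[[0,0,0.12],[0,0,0]],[[0,0,0.08],[0,0,0]],[[0,0,0.06],[0,0,0]],[[0,0,0],[0,0,0]],[[0,0,0],[0,0,0]]])

```text
t: 9.7
tcp_pos: [602.8, -54.5, 90.3]
tool_rot: [-0.0, 0.898, -0.44, 0.001]
ft_force: [-2.3, 1.0, 6.6]
opening: 23.5
```

Stopped at depth 19 mm with 7 N. Wiggling, to tell good from loose.

Call:
servo_tool(plan=[[[0,0,0],[0,0,0]],[[0.05,0,0],[0,0,0]],[[0,0.05,0],[0,0,0]],[[-0.05,0,0],[0,0,0]],[[-0.05,0,0],[0,0,0]],[[0,-0.05,0],[0,0,0]],[[0,-0.05,0],[0,0,0]],[[0.05,0,0],[0,0,0]],[[0.05,0,0],[0,0,0]],[[-0.05,0.05,0],[0,0,0]]])

```text
t: 10.53
tcp_pos: [602.9, -54.7, 90.1]
tool_rot: [-0.0, 0.898, -0.44, 0.001]
ft_force: [0.5, -0.8, 6.3]
opening: 22.9
```

Call:
servo_tool(plan=[[[0.03,0,0],[0,0,0]],[[-0.03,0.03,0],[0,0,0]],[[-0.03,-0.03,0],[0,0,0]],[[0.03,-0.03,0],[0,0,0]],[[0,-0.05,0],[0,0,0]],[[0.07,0.08,0],[0,0,0]],[[-0.07,0.07,0],[0,0,0]],[[-0.07,-0.07,0],[0,0,0]],[[0.07,-0.03,0],[0,0,0]],[[0,0,0],[0,0,0]]])

```text
t: 11.37
tcp_pos: [603.3, -53.8, 90.1]
tool_rot: [-0.0, 0.898, -0.44, 0.0]
ft_force: [-3.4, 0.2, 8.7]
opening: 22.7
```

```bash
python3 - <<'E'
from bench import *;from h import *
s=state()
a=rows(s,[602.5,-54.3,135],down(-52))
a=rows(s,[495.2,-202.2,128],down(-52),start=a)
E
```

```text
[[[-0.001,0.014,-0.749],[-0.006,-0.003,-0.021]],[[-0.002,0.015,-0.749],[-0.006,-0.003,-0.021]]]
[[[0.24,0.836,0.033],[0.0,0.0,0.0]],[[0.24,0.836,0.033],[0.0,0.0,0.0]],[[0.24,0.836,0.033],[0.0,0.0,0.0]],[[0.24,0.836,0.033],[0.0,0.0,0.0]],[[0.24,0.836,0.033],[0.0,0.0,0.0]],[[0.24,0.836,0.033],[0.0,0.0,0.0]],[[0.24,0.836,0.033],[0.0,0.0,0.0]]]
```

Call:
servo_tool(plan=[[[0,0.01,-0.8],[0,0,0]],[[0,0.02,-0.8],[0,0,0]],[[0.24,0.84,0],[0,0,0]],[[0.24,0.84,0],[0,0,0]],[[0.24,0.84,0],[0,0,0]],[[0.24,0.84,0],[0,0,0]],[[0.24,0.84,0],[0,0,0]],[[0.24,0.84,0.1],[0,0,0]],[[0.24,0.82,0.1],[0,0,0]],[[0,0,0],[0,0,0]]])

```text
t: 12.2
tcp_pos: [491.3, -205.0, 128.6]
tool_rot: [0.001, 0.897, -0.442, -0.002]
ft_force: [0.0, 0.4, -2.4]
opening: 23.3
```

Call:
servo_tool(plan=[[[0,0,0],[0,0,0]],[[0,0,0],[0,0,0]]])

```text
t: 12.37
tcp_pos: [494.2, -201.7, 129.7]
tool_rot: [-0.0, 0.898, -0.44, -0.0]
ft_force: [0.1, -0.7, -2.6]
opening: 23.3
```

```bash
python3 - <<'E'
from bench import *;from h import *
s=state();print(s["tcp_pos"],s["ft_force"])
rows(s,[495.2,-202.2,103],down(-52))
E
```

```text
[ 494.19531723 -201.6931696   129.69195056] [ 0.06735286 -0.71651705 -2.56531811]
[[[0.035,-0.016,0.89],[-0.002,0.013,-0.049]]]
```

Call:
servo_tool(plan=[[[0.03,-0.02,0.3],[0,0,0]],[[0,0,0.25],[0,0,0]],[[0,0,0.15],[0,0,0]],[[0,0,0.1],[0,0,0]],[[0,0,0.08],[0,0,0]],[[0,0,0],[0,0,0]],[[0,0,0],[0,0,0]]])

```text
t: 12.95
tcp_pos: [495.5, -201.9, 104.4]
tool_rot: [-0.0, 0.898, -0.44, 0.0]
ft_force: [-1.4, 1.4, 2.2]
opening: 23.3
```

Call:
servo_tool(plan=[[[0,0,0.04],[0,0,0]],[[0.06,0,0],[0,0,0]],[[0,0.06,0],[0,0,0]],[[-0.06,0,0],[0,0,0]],[[-0.06,0,0],[0,0,0]],[[0,-0.06,0],[0,0,0]],[[0,-0.06,0],[0,0,0]],[[0.06,0,0],[0,0,0]],[[0.06,0,0],[0,0,0]],[[-0.06,0.06,0],[0,0,0]]])

```text
t: 13.78
tcp_pos: [495.9, -202.8, 104.2]
tool_rot: [0.0, 0.898, -0.44, 0.001]
ft_force: [1.4, -0.2, 8.1]
opening: 23.1
```

Call:
servo_tool(plan=[[[0.03,0,0.02],[0,0,0]],[[-0.03,0.03,0],[0,0,0]],[[-0.03,-0.03,0],[0,0,0]],[[0.03,-0.03,0],[0,0,0]],[[0,0.03,0],[0,0,0]],[[0,0,0],[0,0,0]],[[0,0,0],[0,0,0]]])

```text
t: 14.37
tcp_pos: [496.3, -202.7, 104.1]
tool_rot: [-0.0, 0.898, -0.44, 0.002]
ft_force: [-0.8, 0.7, 9.3]
opening: 23.1
```

```bash
python3 - <<'E'
from bench import *;from h import *
s=state()
a=rows(s,[495.5,-202.3,150],down(-52))
a=rows(s,[476.8,-343.8,145],down(-52),start=a)
E
```

```text
[[[-0.011,0.004,-0.765],[-0.01,-0.017,-0.022]],[[-0.012,0.005,-0.765],[-0.01,-0.017,-0.022]]]
[[[0.667,0.679,0.033],[0.0,0.0,0.0]],[[0.667,0.679,0.033],[0.0,0.0,0.0]],[[0.667,0.679,0.033],[0.0,0.0,0.0]],[[0.667,0.679,0.033],[0.0,0.0,0.0]],[[0.667,0.679,0.033],[0.0,0.0,0.0]]]
```

Call:
servo_tool(plan=[[[-0.01,0,-0.77],[0,0,0]],[[-0.01,0.01,-0.8],[0,0,0]],[[0.67,0.68,0],[0,0,0]],[[0.67,0.68,0],[0,0,0]],[[0.67,0.68,0],[0,0,0]],[[0.67,0.68,0],[0,0,0]],[[0.67,0.68,0],[0,0,0]],[[0,0,0.1],[0,0,0]],[[0,0,0.1],[0,0,0]],[[0,0,0],[0,0,0]]])

```text
t: 15.2
tcp_pos: [475.0, -343.3, 140.9]
tool_rot: [-0.001, 0.898, -0.44, -0.002]
ft_force: [-0.1, 0.1, -2.2]
opening: 23.2
```

```bash
python3 - <<'E'
from bench import *;from h import *
s=state();print(s["tcp_pos"],s["ft_force"])
rows(s,[476.8,-343.8,91],down(-52))
E
```

```text
[ 474.9693068  -343.28705982  140.86938282] [-0.14647322  0.13383356 -2.17964384]
[[[0.029,-0.019,0.831],[0.003,0.022,-0.024]],[[0.027,-0.019,0.831],[0.003,0.022,-0.024]]]
```

Call:
servo_tool(plan=[[[0.04,-0.03,0.4],[0,0,0]],[[0,0,0.4],[0,0,0]],[[0,0,0.3],[0,0,0]],[[0,0,0.2],[0,0,0]],[[0,0,0.2],[0,0,0]],[[0,0,0.12],[0,0,0]],[[0,0,0],[0,0,0]],[[0,0,0],[0,0,0]]])

```text
t: 15.87
tcp_pos: [477.0, -344.4, 94.5]
tool_rot: [0.0, 0.898, -0.44, 0.0]
ft_force: [-0.3, 0.4, -1.8]
opening: 23.3
```

Call:
servo_tool(plan=[[[0,0,0.1],[0,0,0]],[[0,0,0.06],[0,0,0]],[[0,0,0],[0,0,0]],[[0,0,0],[0,0,0]]])

```text
t: 16.2
tcp_pos: [477.0, -344.6, 89.9]
tool_rot: [0.0, 0.898, -0.44, 0.0]
ft_force: [0.2, 0.2, -2.2]
opening: 23.1
```

Call:
servo_tool(plan=[[[0,0,0],[0,0,0]],[[0,0,0],[0,0,0]],[[0,0,0],[0,0,0]],[[0,0,0],[0,0,0]],[[0,0,0],[0,0,0]],[[0,0,-0.6],[0,0,0]],[[0,0,-1],[0,0,0]],[[0,0,-1],[0,0,0]]], jaw=0)

```text
t: 16.87
tcp_pos: [476.4, -343.9, 167.2]
tool_rot: [-0.0, 0.898, -0.44, -0.002]
ft_force: [-0.2, -1.1, -0.7]
opening: 85.3
```

```bash
python3 - <<'E'
from bench import *;from h import *
s=state();print(s["tcp_pos"],s["ft_force"],s["opening"])
rows(s,[525,73,160],down(-96.7),n=15)
E
```

```text
[ 476.35883476 -343.91855353  167.17171369] [-0.18347317 -1.0799198  -0.71512628] 85.32275769469007
[[[-0.666,-0.653,0.018],[0.001,0.002,0.593]],[[-0.699,-0.618,0.018],[0.001,0.002,0.593]],[[-0.73,-0.581,0.017],[0.001,0.002,0.593]],[[-0.759,-0.542,0.017],[0.001,0.002,0.593]],[[-0.786,-0.502,0.017],[0.001,0.002,0.593]],[[-0.811,-0.461,0.017],[0.001,0.002,0.593]],[[-0.834,-0.418,0.017],[0.001,0.002,0.593]],[[-0.854,-0.375,0.017],[0.001,0.002,0.593]],[[-0.872,-0.33,0.017],[0.001,0.002,0.593]],[[-0.888,-0.284,0.017],[0.001,0.002,0.593]]]
[[[-0.902,-0.238,0.017],[0.001,0.002,0.593]],[[-0.913,-0.191,0.017],[0.001,0.002,0.593]],[[-0.922,-0.144,0.016],[0.001,0.002,0.593]],[[-0.928,-0.096,0.016],[0.001,0.002,0.593]],[[-0.932,-0.048,0.016],[0.001,0.002,0.593]]]
```

Call:
servo_tool(plan=[[[-0.67,-0.65,-0.2],[0,0,0.59]],[[-0.7,-0.62,0.02],[0,0,0.59]],[[-0.73,-0.58,0.02],[0,0,0.59]],[[-0.76,-0.54,0.02],[0,0,0.59]],[[-0.79,-0.5,0.02],[0,0,0.59]],[[-0.81,-0.46,0.02],[0,0,0.59]],[[-0.83,-0.42,0.02],[0,0,0.59]],[[-0.85,-0.37,0.02],[0,0,0.59]],[[-0.87,-0.33,0.02],[0,0,0.59]],[[-0.89,-0.28,0.02],[0,0,0.59]]])

```text
t: 17.7
tcp_pos: [508.6, -65.3, 168.5]
tool_rot: [-0.0, 0.755, -0.655, 0.0]
ft_force: [-0.6, 0.8, -0.4]
opening: 85.4
```

Call:
servo_tool(plan=[[[-0.9,-0.24,0.02],[0,0,0.59]],[[-0.91,-0.19,0.02],[0,0,0.59]],[[-0.92,-0.14,0.02],[0,0,0.6]],[[-0.93,-0.1,0.02],[0,0,0.6]],[[-0.93,-0.05,0.02],[0,0,0.6]],[[0,0,0],[0,0,0]],[[0,0,0],[0,0,0]]])

```text
t: 18.28
tcp_pos: [524.6, 73.4, 165.2]
tool_rot: [-0.0, -0.666, 0.746, 0.0]
ft_force: [-0.3, -0.6, 0.5]
opening: 85.3
```

```bash
python3 - <<'E'
from bench import *;from h import *
s=state();print(s["t"],s["tcp_pos"],rot(s).as_matrix().round(3).tolist())
f=grab_frame("wrist");np.savez("w3.npz",**f)
cv2.imwrite("pics/w3.png",cv2.resize(f["img"],(800,600),interpolation=3))
print([(proj(f,[*q,36])*1.5625).round().tolist() for q in [[469.1, 109.4], [461.7, 51.1], [589.3, 35.8], [596.6, 94.4]]])
E
```

```text
18.2833 [524.56627016  73.3669332  165.23055353] [[-0.112, -0.994, -0.0], [-0.994, 0.112, -0.0], [0.0, 0.0, -1.0]]
[[356.0, 382.0], [452.0, 383.0], [460.0, 164.0], [350.0, 163.0]]
```

View pics/w3.png

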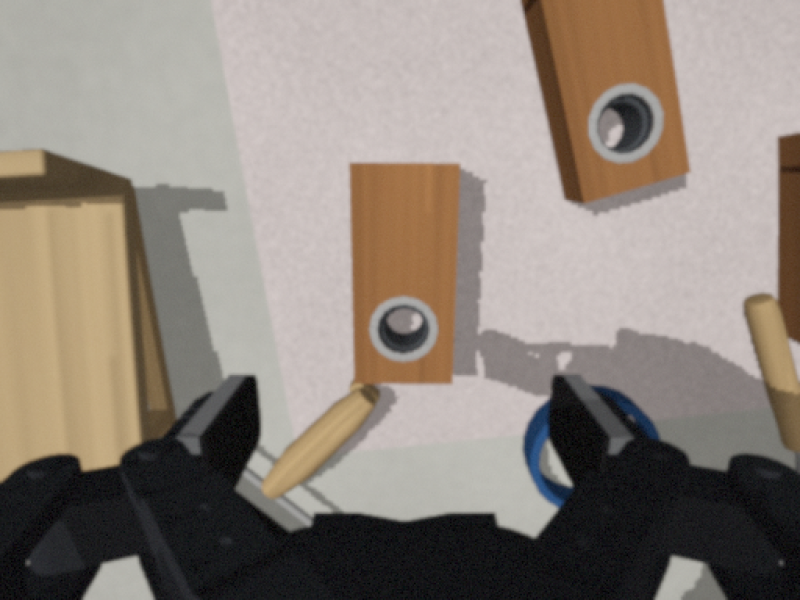

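Call:
servo_tool(plan=[[[0,-0.15,0.9],[0,0,0.05]],[[0,0,1],[0,0,0]],[[0,0,1],[0,0,0]],[[0,0,1],[0,0,0]],[[0,0,0.7],[0,0,0]],[[0,0,0.4],[0,0,0]],[[0,0,0.2],[0,0,0]],[[0,0,0],[0,0,0]],[[0,0,0],[0,0,0]]])

```text
t: 19.08
tcp_pos: [530.0, 71.3, 10.6]
tool_rot: [0.001, -0.663, 0.748, -0.001]
ft_force: [0.1, 0.3, 0.7]
opening: 85.6
```

Call:
servo_tool(plan=[[[-0.03,0,0.2],[0,0,0]],[[0,0,0],[0,0,0]]])

```text
t: 19.25
tcp_pos: [529.9, 72.7, 4.0]
tool_rot: [0.001, -0.663, 0.748, -0.001]
ft_force: [0.0, -0.5, -1.1]
opening: 85.2
```

Call:
servo_tool(plan=[[[0,0,0],[0,0,0]],[[0,0,0],[0,0,0]],[[0,0,0],[0,0,0]],[[0,0,0],[0,0,0]],[[0,0,0],[0,0,0]],[[0,0,0],[0,0,0]],[[0,0,0],[0,0,0]]], jaw=1, grip_force=80)

```text
t: 19.83
tcp_pos: [529.9, 72.8, 4.3]
tool_rot: [0.001, -0.664, 0.748, -0.0]
ft_force: [-0.6, 0.7, 4.8]
opening: 58.7
```

```bash
cat > rk2.py <<'E'
from rack import *
P=o.x;seat=P[:3];Mr=M(P)
def tool_for(local):  # TCP world pos & rot for TCP at local rack-seat point, tool z=-rack z, tool x=-rack y
    m=Mr.as_matrix(); return seat+Mr.apply(local), R.from_matrix(np.column_stack([-m[:,1],-m[:,0],-m[:,2]]))
E
python3 - <<'E'
from bench import *;from rk2 import *
s=state();print(s["t"],s["tcp_pos"],s["opening"],s["ft_force"])
p,r=tool_for([-80,0,60]);print(p,r.as_matrix().round(3).tolist())
a=rows(s,[529.5,72.5,110])
a=rows(s,[535,170,150],start=a)
rows(s,p,r,start=a,step=.8)
E
```

```text
19.8333 [529.93093452  72.75647773   4.31626821] 58.68036210671614 [-0.59364419  0.6929297   4.84048509]
[533.08879028 302.25425984 108.39036465] [[-0.076, -0.975, -0.207], [-0.997, 0.074, 0.016], [-0.0, 0.208, -0.978]]
[[[0.002,0.002,-0.881],[0.0,0.0,0.0]],[[0.002,0.002,-0.881],[0.0,0.0,0.0]],[[0.002,0.002,-0.881],[0.0,0.0,0.0]],[[0.002,0.002,-0.881],[0.0,0.0,0.0]]]
[[[-0.812,0.051,-0.333],[0.0,0.0,0.0]],[[-0.812,0.051,-0.333],[0.0,0.0,0.0]],[[-0.812,0.051,-0.333],[0.0,0.0,0.0]],[[-0.812,0.051,-0.333],[0.0,0.0,0.0]]]
[[[-0.728,0.099,0.231],[-0.403,0.01,-0.084]],[[-0.729,0.085,0.234],[-0.403,0.01,-0.084]],[[-0.73,0.072,0.236],[-0.403,0.01,-0.084]],[[-0.73,0.058,0.238],[-0.403,0.01,-0.084]],[[-0.731,0.044,0.239],[-0.403,0.01,-0.084]],[[-0.731,0.03,0.24],[-0.403,0.01,-0.084]]]
```

Call:
servo_tool(plan=[[[0,0,-0.9],[0,0,0]],[[0,0,-0.9],[0,0,0]],[[0,0,-0.9],[0,0,0]],[[0,0,-0.9],[0,0,0]],[[-0.81,0.05,-0.33],[0,0,0]],[[-0.81,0.05,-0.33],[0,0,0]],[[-0.81,0.05,-0.33],[0,0,0]],[[-0.81,0.05,-0.33],[0,0,0]]])

```text
t: 20.5
tcp_pos: [534.2, 170.4, 149.8]
tool_rot: [-0.001, -0.663, 0.748, 0.001]
ft_force: [0.4, 0.2, -3.7]
opening: 58.7
```

Call:
servo_tool(plan=[[[-0.73,0.1,0.23],[-0.4,0.01,-0.08]],[[-0.73,0.09,0.23],[-0.4,0.01,-0.08]],[[-0.73,0.07,0.24],[-0.4,0.01,-0.08]],[[-0.73,0.06,0.24],[-0.4,0.01,-0.08]],[[-0.73,0.04,0.24],[-0.4,0.01,-0.08]],[[-0.73,0.03,0.24],[-0.4,0.01,-0.08]],[[0,0,0],[0,0,0]],[[0,0,0],[0,0,0]]])

```text
t: 21.17
tcp_pos: [532.1, 302.3, 105.8]
tool_rot: [-0.074, -0.676, 0.73, 0.077]
ft_force: [-0.4, 1.1, -3.0]
opening: 58.7
```

```bash
python3 - <<'E'
from bench import *;from rk2 import *
s=state();print(s["t"],s["tcp_pos"],rot(s).as_matrix().round(3).tolist(),s["ft_force"],s["opening"])
f=grab_frame("wrist");np.savez("w4.npz",**f)
cv2.imwrite("pics/w4.png",cv2.resize(f["img"],(800,600),interpolation=3))
for l in [(0,75,0),(0,-75,0),(0,75,60),(0,-75,60),(-166,75,0),(-166,-75,0)]: print(l,(proj(f,seat+Mr.apply(l))*1.5625).round())
E
```

```text
21.1667 [532.08537274 302.30950066 105.80591392] [[-0.076, -0.974, -0.212], [-0.997, 0.075, 0.013], [0.004, 0.212, -0.977]] [-0.44596078  1.07361    -2.97665381] 58.7092265125741
(0, 75, 0) [212. 131.]
(0, -75, 0) [594. 131.]
(0, 75, 60) [129. 117.]
(0, -75, 60) [677. 116.]
(-166, 75, 0) [249. 494.]
(-166, -75, 0) [559. 493.]
```

View pics/w4.png

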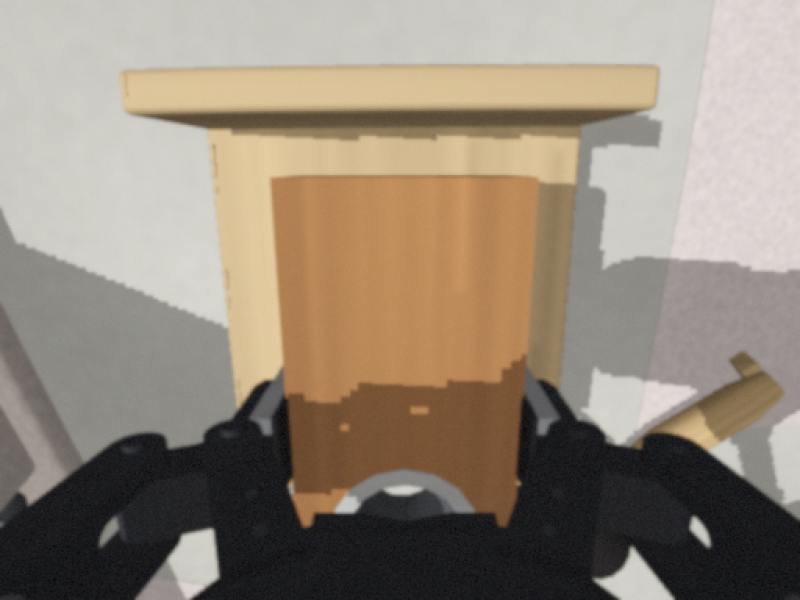

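```bash
cat >> rack.py <<'E'
import os
if os.path.exists("w4.npz"):
    W=dict(np.load("w4.npz"));ob2=[((208,127),0,75,0),((582,128),0,-75,0),((124,112),0,75,60),((657,108),0,-75,60)]
    def res2(p):
        r=[]
        for px,x,y,z in ob2: r+=list(3*(proj(W,p[:3]+M(p).apply([x,y,z]))-np.array(px)/1.5625))
        return np.array(r)
    o0=o;o=least_squares(lambda p:np.r_[.3*res(p),res2(p)],o0.x)
    if __name__=="__main__": print(o.x.round(1),(res2(o.x)/3).reshape(-1,2).round(1).tolist())
E
python3 rack.py; python3 - <<'E'
from bench import *;from rk2 import *
s=state()
print(rot(s).inv().apply(s["tcp_pos"]-seat), "local TCP:",Mr.inv().apply(s["tcp_pos"]-seat).round(1))
# block in hand: corner pixels far top edge (272,178),(537,177), top is 32 above TCP
f=dict(np.load("w4.npz"))
n=rot(s).as_matrix()[:,2];c=s["tcp_pos"]-n*31.5
for q in [(272,178),(537,178)]:
    O,v=ray(f,q,1.5625);t=((c-O)@n)/(v@n);print(Mr.inv().apply(O+v*t-seat).round(1))
p,r=tool_for([-75,0,10])
a=rows(s,p,r)
E
```

```text
[598.7 297.3  33.1  -4.3   6.6] [-0.2 -0.7  0.3 -0.4 -1.2 -0.1 -0.6 -0.1 -0.5  0.7 -0.   1.4 -0.7 -0.5
 -0.8 -1.4 -1.1  1.7  0.3  0.6]
[[-0.2, -0.7], [0.3, -0.4], [-1.2, -0.1], [-0.6, -0.1], [-0.5, 0.7], [-0.0, 1.4], [-0.7, -0.5], [-0.8, -1.4], [-1.1, 1.7], [0.3, 0.6]]
[599.9 300.7  28.4  -4.2   4. ] [[-0.7, 0.4], [-0.2, -1.3], [0.4, -0.2], [0.2, 0.8]]
[  4.47991515  82.35389161 -62.81760998] local TCP: [-82.2  -4.   63. ]
[-18.   25.5  94.3]
[-18.2 -32.8  94.4]
[[[-0.069,-0.122,0.883],[0.014,-0.013,-0.023]],[[-0.068,-0.121,0.884],[0.014,-0.013,-0.023]]]
```

Call:
servo_tool(plan=[[[-0.07,-0.12,0.8],[0,0,0]],[[-0.07,-0.12,0.6],[0,0,0]],[[0,0,0.2],[0,0,0]],[[0,0,0],[0,0,0]]])

```text
t: 21.55
tcp_pos: [529.1, 305.0, 58.7]
tool_rot: [-0.073, -0.675, 0.73, 0.077]
ft_force: [0.3, 0.3, -2.9]
opening: 58.8
```

Call:
servo_tool(plan=[[[0,0,0.05],[0,0,0]],[[0,0,0.05],[0,0,0]],[[0,0,0],[0,0,0]]])

```text
t: 21.8
tcp_pos: [530.4, 306.4, 59.2]
tool_rot: [-0.07, -0.675, 0.73, 0.076]
ft_force: [-0.8, -0.1, -3.4]
opening: 58.7
```

```bash
python3 - <<'E'
from bench import *;from rk2 import *
s=state();print(s["t"],s["ft_force"],"local TCP:",Mr.inv().apply(s["tcp_pos"]-seat).round(1))
E
```

```text
21.8 [-0.79216186 -0.06463914 -3.36296009] local TCP: [-74.6   0.6  15.7]
```

Call:
servo_tool(plan=[[[0,0,0.1],[0,0,0]],[[0,0,0.1],[0,0,0]],[[0,0,0],[0,0,0]],[[0,0,0],[0,0,0]]])

```text
t: 22.13
tcp_pos: [528.4, 306.5, 51.6]
tool_rot: [-0.072, -0.675, 0.73, 0.077]
ft_force: [-0.5, -0.0, -3.8]
opening: 58.7
```

```bash
python3 - <<'E'
from bench import *;from rk2 import *
s=state();print(s["t"],s["ft_force"],"local TCP:",Mr.inv().apply(s["tcp_pos"]-seat).round(1),rot(s).as_matrix().round(3).tolist())
E
```

```text
22.1333 [-0.45201634 -0.01441849 -3.78847758] local TCP: [-75.    0.5   7.8] [[-0.078, -0.975, -0.208], [-0.997, 0.076, 0.015], [0.001, 0.208, -0.978]]
```

Call:
servo_tool(plan=[[[0,-0.1,0],[0,0,0]],[[0,-0.1,0],[0,0,0]],[[0,-0.1,0.03],[0,0,0]],[[0,0,0.06],[0,0,0]],[[0,0,0.03],[0,0,0]],[[0,0,0],[0,0,0]]])

```text
t: 22.63
tcp_pos: [537.6, 305.9, 47.8]
tool_rot: [-0.07, -0.675, 0.73, 0.076]
ft_force: [1.9, -1.5, 3.5]
opening: 58.5
```

```bash
python3 - <<'E'
from bench import *;from rk2 import *
s=state();print(s["t"],s["ft_force"],Mr.inv().apply(s["ft_force"]-np.array([0,0,-3.5])).round(1),"local TCP:",Mr.inv().apply(s["tcp_pos"]-seat).round(1))
E
```

```text
22.6333 [ 1.90813578 -1.49952419  3.46406862] [ 0.5 -1.4  7.2] local TCP: [-65.2   0.6   6. ]
```

Call:
servo_tool(plan=[[[0,-0.07,0],[0,0,0]],[[0,-0.07,0],[0,0,0]],[[0,0,0],[0,0,0]],[[0,0,0],[0,0,0]]])

```text
t: 22.97
tcp_pos: [537.7, 305.8, 47.8]
tool_rot: [-0.074, -0.676, 0.729, 0.078]
ft_force: [-15.0, -5.1, 12.7]
opening: 58.4
```

```bash
python3 - <<'E'
from bench import *;from rk2 import *
s=state();print(s["t"],Mr.inv().apply(s["ft_force"]-np.array([0,0,-3.5])).round(1),"local TCP:",Mr.inv().apply(s["tcp_pos"]-seat).round(1))
E
```

```text
22.9667 [-17.7  -6.2  12.8] local TCP: [-65.1   0.5   6. ]
```

Call:
servo_tool(plan=[[[0,0.06,-0.03],[0,0,0]],[[0,0,0],[0,0,0]]])

```text
t: 23.13
tcp_pos: [537.6, 305.9, 47.8]
tool_rot: [-0.072, -0.676, 0.73, 0.077]
ft_force: [-6.6, -2.2, 5.2]
opening: 58.5
```

Call:
servo_tool(plan=[[[0,0,0],[0,0,0]],[[0,0,0],[0,0,0]],[[0,0,0],[0,0,0]],[[0,0,0],[0,0,0]],[[0,0,-0.6],[0,0,0]],[[0,0,-1],[0,0,0]],[[0,0,-1],[0,0,0]],[[0,0,-1],[0,0,0]],[[0,0,0],[0,0,0]]], jaw=0)

```text
t: 23.88
tcp_pos: [564.4, 304.7, 160.2]
tool_rot: [-0.066, -0.676, 0.73, 0.075]
ft_force: [0.2, 0.2, 2.4]
opening: 85.2
```

```bash
python3 - <<'E'
from bench import *;from rk2 import *
s=state();print(s["t"],s["tcp_pos"],"local TCP:",Mr.inv().apply(s["tcp_pos"]-seat).round(1),s["opening"])
f=grab_frame("wrist");np.savez("w5.npz",**f)
cv2.imwrite("pics/w5.png",cv2.resize(f["img"],(800,600),interpolation=3))
for l in [(0,75,0),(0,-75,0),(0,30,36),(0,-30,36),(-130,30,36),(-130,-30,36)]: print(l,(proj(f,seat+Mr.apply(l))*1.5625).round())
a=np.radians(8.3);t=np.array([601.3+30*np.cos(a),-54.6+30*np.sin(a),165]);print(t)
a=rows(s,[560,230,160],start=None)
rows(s,t,down(-90+8.3),start=a,n=13)
E
```

```text
23.8833 [564.4253145  304.72788978 160.24395149] local TCP: [-62.3   1.4 121.6] 85.2377470439855
(0, 75, 0) [267. 179.]
(0, -75, 0) [549. 178.]
(0, 30, 36) [342. 180.]
(0, -30, 36) [473. 179.]
(-130, 30, 36) [351. 434.]
(-130, -30, 36) [465. 434.]
[630.98577367 -50.26931397 165.        ]
[[[0.832,-0.016,-0.004],[0.0,0.0,0.0]],[[0.832,-0.016,-0.004],[0.0,0.0,0.0]],[[0.832,-0.016,-0.004],[0.0,0.0,0.0]]]
[[[0.702,-0.23,-0.063],[0.175,0.023,-0.196]],[[0.706,-0.219,-0.058],[0.175,0.023,-0.196]],[[0.71,-0.208,-0.053],[0.175,0.023,-0.196]],[[0.713,-0.196,-0.049],[0.175,0.023,-0.196]],[[0.717,-0.185,-0.044],[0.175,0.023,-0.196]],[[0.72,-0.173,-0.04],[0.175,0.023,-0.196]],[[0.723,-0.161,-0.036],[0.175,0.023,-0.196]],[[0.726,-0.149,-0.032],[0.175,0.023,-0.196]],[[0.728,-0.137,-0.028],[0.175,0.023,-0.196]],[[0.73,-0.125,-0.025],[0.175,0.023,-0.196]]]
[[[0.732,-0.113,-0.022],[0.175,0.023,-0.196]],[[0.734,-0.101,-0.019],[0.175,0.023,-0.196]],[[0.736,-0.089,-0.016],[0.175,0.023,-0.196]]]
```

View pics/w5.png

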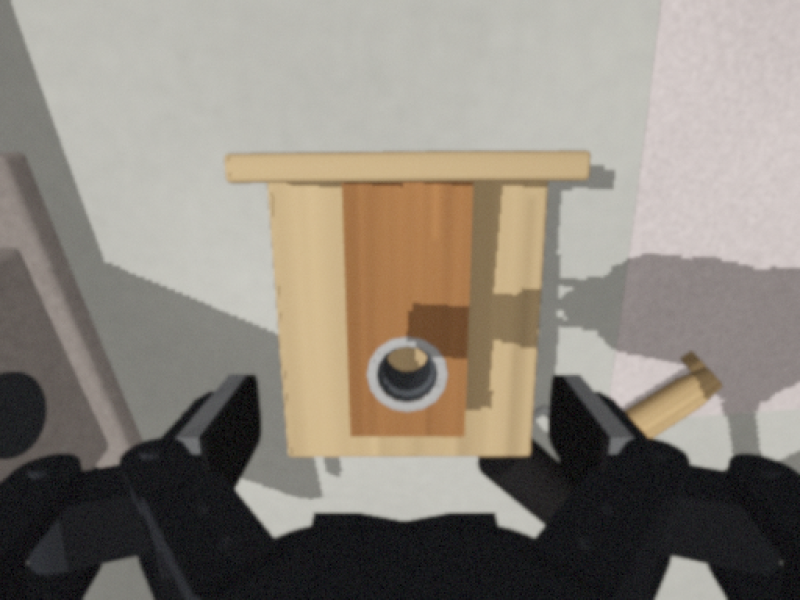

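Call:
servo_tool(plan=[[[0.83,-0.02,0],[0,0,0]],[[0.83,-0.02,0],[0,0,0]],[[0.83,-0.02,0],[0,0,0]],[[0.7,-0.23,-0.06],[0.18,0.02,-0.2]],[[0.71,-0.22,-0.06],[0.18,0.02,-0.2]],[[0.71,-0.21,-0.05],[0.18,0.02,-0.2]],[[0.71,-0.2,-0.05],[0.18,0.02,-0.2]],[[0.72,-0.19,-0.04],[0.18,0.02,-0.2]],[[0.72,-0.17,-0.04],[0.18,0.02,-0.2]],[[0.72,-0.16,-0.04],[0.18,0.02,-0.2]]])

```text
t: 24.77
tcp_pos: [595.9, 77.6, 153.4]
tool_rot: [0.034, 0.722, -0.69, -0.037]
ft_force: [-0.5, 0.5, 0.3]
opening: 85.5
```

Call:
servo_tool(plan=[[[0.73,-0.15,-0.03],[0.18,0.02,-0.2]],[[0.73,-0.14,-0.03],[0.18,0.02,-0.2]],[[0.73,-0.13,-0.02],[0.17,0.02,-0.19]],[[0.73,-0.11,-0.02],[0.17,0.02,-0.19]],[[0.73,-0.1,-0.02],[0.16,0.02,-0.19]],[[0.73,-0.09,-0.02],[0.16,0.02,-0.19]],[[0,0,0],[0,0,0]],[[0,0,0],[0,0,0]]])

```text
t: 25.43
tcp_pos: [628.9, -51.3, 155.7]
tool_rot: [0.004, 0.756, -0.654, -0.004]
ft_force: [-0.1, 0.8, 0.1]
opening: 85.6
```

```bash
python3 - <<'E'
from bench import *;from h import *
s=state();print(s["t"],s["tcp_pos"],rot(s).as_matrix().round(3).tolist())
f=grab_frame("wrist");np.savez("w6.npz",**f)
cv2.imwrite("pics/w6.png",cv2.resize(f["img"],(800,600),interpolation=3))
E
```

```text
25.4333 [628.9093452  -51.3002     155.68479424] [[0.144, -0.99, -0.012], [-0.99, -0.144, 0.0], [-0.002, 0.012, -1.0]]
```

View pics/w6.png

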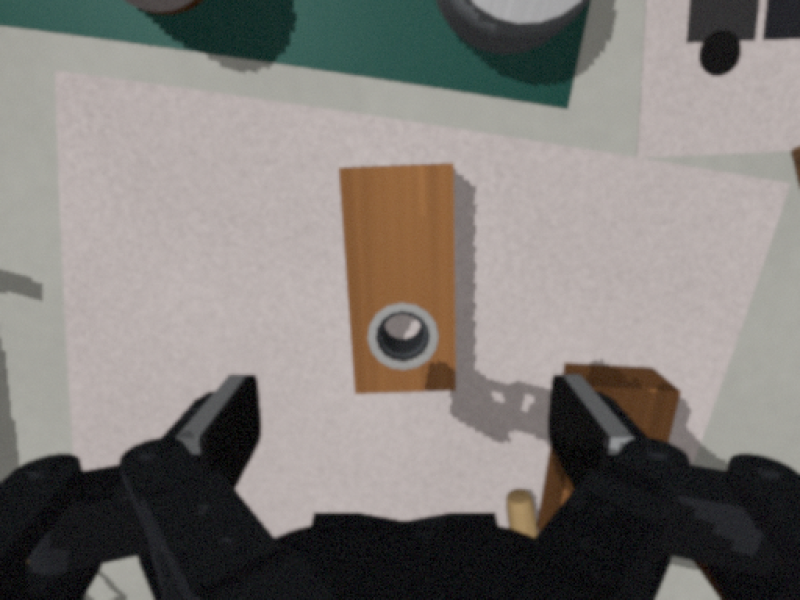

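```bash
python3 - <<'E'
from bench import *;from h import *
f=dict(np.load("w6.npz"));s=state()
c=np.array([atz(f,p,36,1.5625)[:2] for p in [(340,169),(453,164),(456,390),(356,393)]]);print(c.round(1).tolist(),c.mean(0).round(1))
d=(c[0]+c[1]-c[2]-c[3])/2;y=np.degrees(np.arctan2(d[1],d[0]));print(np.hypot(*d),y, atz(f,(403,336),36,1.5625))
m=c.mean(0)
a=rows(s,[*m,140],down(y-90)); 
E
```

```text
[[688.1, -8.7], [699.0, -66.6], [572.0, -90.4], [561.6, -31.9]] [630.2 -49.4]
128.91777533692724 10.503640479640023 [601.20044841 -54.43415299  36.        ]
[[[-0.025,-0.052,0.53],[0.13,0.024,-0.435]]]
```

Call:
servo_tool(plan=[[[-0.03,-0.05,0.6],[0.13,0.02,-0.44]],[[0,0,1],[0,0,0]],[[0,0,1],[0,0,0]],[[0,0,1],[0,0,0]],[[0,0,0.7],[0,0,0]],[[0,0,0.4],[0,0,0]],[[0,0,0.2],[0,0,0]],[[0,0,0],[0,0,0]],[[0,0,0],[0,0,0]]])

```text
t: 26.23
tcp_pos: [631.5, -49.0, 11.4]
tool_rot: [-0.001, 0.769, -0.639, 0.001]
ft_force: [0.3, -0.3, 0.4]
opening: 85.4
```

```bash
python3 - <<'E'
from bench import *;from h import *
s=state();print(s["tcp_pos"],s["ft_force"])
rows(s,[630.2,-49.4,4.5],down(10.5-90),n=1)
E
```

```text
[631.53403298 -49.03849201  11.37929683] [ 0.34668627 -0.32739989  0.42044315]
[[[0.003,0.047,0.229],[-0.037,-0.013,0.022]]]
```

Call:
servo_tool(plan=[[[0,0.04,0.22],[0,0,0]],[[0,0,0],[0,0,0]],[[0,0,0],[0,0,0]]])

```text
t: 26.48
tcp_pos: [629.9, -49.7, 4.2]
tool_rot: [-0.001, 0.769, -0.639, 0.001]
ft_force: [0.2, -0.1, 0.8]
opening: 85.6
```

Call:
servo_tool(plan=[[[0,0,0],[0,0,0]],[[0,0,0],[0,0,0]],[[0,0,0],[0,0,0]],[[0,0,0],[0,0,0]],[[0,0,0],[0,0,0]],[[0,0,0],[0,0,0]],[[0,0,0],[0,0,0]]], jaw=1, grip_force=80)

```text
t: 27.07
tcp_pos: [630.2, -49.7, 4.5]
tool_rot: [-0.001, 0.769, -0.639, 0.001]
ft_force: [0.4, -0.3, 5.4]
opening: 58.8
```

```bash
python3 - <<'E'
from bench import *;from rk2 import *
s=state();print(s["t"],s["tcp_pos"],s["opening"],s["ft_force"])
p,r=tool_for([-80,0,75])
a=rows(s,[628,-49,130])
a=rows(s,[570,170,175],start=a)
rows(s,p,r,start=a,step=.8)
E
```

```text
27.0667 [630.22146952 -49.69099509   4.46668834] 58.761653981824445 [ 0.37722111 -0.28742325  5.37090145]
[[[-0.006,0.011,-0.837],[0.0,0.0,0.0]],[[-0.006,0.011,-0.837],[0.0,0.0,0.0]],[[-0.006,0.011,-0.837],[0.0,0.0,0.0]],[[-0.006,0.011,-0.837],[0.0,0.0,0.0]],[[-0.006,0.011,-0.837],[0.0,0.0,0.0]]]
[[[-0.941,0.069,-0.189],[0.0,0.0,0.0]],[[-0.941,0.069,-0.189],[0.0,0.0,0.0]],[[-0.941,0.069,-0.189],[0.0,0.0,0.0]],[[-0.941,0.069,-0.189],[0.0,0.0,0.0]],[[-0.941,0.069,-0.189],[0.0,0.0,0.0]],[[-0.941,0.069,-0.189],[0.0,0.0,0.0]],[[-0.941,0.069,-0.189],[0.0,0.0,0.0]],[[-0.941,0.069,-0.189],[0.0,0.0,0.0]]]
[[[-0.662,0.035,0.269],[-0.346,-0.046,0.422]],[[-0.66,0.051,0.273],[-0.346,-0.046,0.422]],[[-0.656,0.067,0.277],[-0.346,-0.046,0.422]],[[-0.652,0.083,0.282],[-0.346,-0.046,0.422]],[[-0.648,0.098,0.287],[-0.346,-0.046,0.422]],[[-0.643,0.113,0.293],[-0.346,-0.046,0.422]],[[-0.637,0.128,0.299],[-0.346,-0.046,0.422]]]
```

Call:
servo_tool(plan=[[[0,0.01,-0.84],[0,0,0]],[[-0.01,0.01,-0.84],[0,0,0]],[[0,0.01,-0.84],[0,0,0]],[[-0.01,0.01,-0.84],[0,0,0]],[[-0.01,0.01,-0.84],[0,0,0]],[[-0.94,0.07,-0.19],[0,0,0]],[[-0.94,0.07,-0.19],[0,0,0]],[[-0.94,0.07,-0.19],[0,0,0]],[[-0.94,0.07,-0.19],[0,0,0]],[[-0.94,0.07,-0.19],[0,0,0]]])

```text
t: 27.9
tcp_pos: [590.3, 88.8, 156.3]
tool_rot: [0.001, 0.769, -0.639, -0.0]
ft_force: [0.6, 0.9, -2.8]
opening: 58.8
```

Call:
servo_tool(plan=[[[-0.94,0.07,-0.19],[0,0,0]],[[-0.94,0.07,-0.19],[0,0,0]],[[-0.94,0.07,-0.19],[0,0,0]],[[-0.66,0.04,0.27],[-0.35,-0.05,0.42]],[[-0.66,0.05,0.27],[-0.35,-0.05,0.42]],[[-0.66,0.07,0.28],[-0.35,-0.05,0.42]],[[-0.65,0.08,0.28],[-0.35,-0.05,0.42]],[[-0.65,0.1,0.29],[-0.35,-0.05,0.42]],[[-0.64,0.11,0.29],[-0.35,-0.05,0.42]],[[-0.64,0.13,0.3],[-0.35,-0.05,0.42]]])

```text
t: 28.73
tcp_pos: [536.0, 305.8, 116.3]
tool_rot: [-0.074, -0.676, 0.729, 0.08]
ft_force: [0.5, -0.7, -3.3]
opening: 58.7
```

Call:
servo_tool(plan=[[[0,0,0],[0,0,0]],[[0,0,0],[0,0,0]]])

```text
t: 28.9
tcp_pos: [535.8, 305.3, 115.6]
tool_rot: [-0.074, -0.677, 0.728, 0.079]
ft_force: [0.5, -0.2, -2.8]
opening: 58.9
```

```bash
python3 - <<'E'
from bench import *;from rk2 import *
s=state();print(s["t"],s["tcp_pos"],s["opening"],s["ft_force"],"local TCP:",Mr.inv().apply(s["tcp_pos"]-seat).round(1))
p,r=tool_for([-76,0,52])
rows(s,p,r,step=.5)
E
```

```text
28.9 [535.8347786  305.31552516 115.60577956] 58.91767826696475 [ 0.47532435 -0.23420939 -2.78185793] local TCP: [-81.   -0.1  72. ]
[[[-0.002,-0.086,0.332],[0.046,-0.003,0.014]],[[-0.002,-0.084,0.332],[0.046,-0.003,0.014]]]
```

Call:
servo_tool(plan=[[[0,-0.08,0.35],[0.05,0,0]],[[0,-0.08,0.3],[0.05,0,0]],[[0,0,0.1],[0,0,0]],[[0,-0.1,0],[0,0,0]],[[0,-0.1,0],[0,0,0]],[[0,-0.1,0],[0,0,0]],[[0,0,0],[0,0,0]],[[0,0,0],[0,0,0]]])

```text
t: 29.57
tcp_pos: [546.1, 304.5, 94.1]
tool_rot: [-0.068, -0.677, 0.729, 0.076]
ft_force: [-0.0, 0.8, -2.9]
opening: 58.4
```

```bash
python3 - <<'E'
from bench import *;from rk2 import *
s=state();print(s["t"],Mr.inv().apply(s["ft_force"]-np.array([0,0,-3.5])).round(1),"local TCP:",Mr.inv().apply(s["tcp_pos"]-seat).round(1))
print(np.degrees((rot(s).inv()*tool_for([0,0,0])[1]).as_rotvec()).round(2))
E
```

```text
29.5667 [-0.2  0.8  0.5] local TCP: [-66.4  -0.2  53.1]
[-0.32  0.16  0.06]
```

Call:
servo_tool(plan=[[[0,0.03,0.15],[0,0,0]],[[0,0,0.1],[0,0,0]],[[0,0,0.06],[0,0,0]],[[0,0,0.05],[0,0,0]],[[0,0,0],[0,0,0]],[[0,0,0],[0,0,0]]])

```text
t: 30.07
tcp_pos: [542.5, 304.7, 83.8]
tool_rot: [-0.069, -0.677, 0.729, 0.076]
ft_force: [-1.0, -0.9, 0.8]
opening: 58.8
```

```bash
python3 - <<'E'
from bench import *;from rk2 import *
s=state();print(s["t"],Mr.inv().apply(s["ft_force"]-np.array([0,0,-3.5])).round(1),"local TCP:",Mr.inv().apply(s["tcp_pos"]-seat).round(1))
E
```

```text
30.0667 [-1.8 -1.   4. ] local TCP: [-67.8  -0.2  42.2]
```

Contact with the lower block; now push against the backstop.

Call:
servo_tool(plan=[[[0,-0.06,0],[0,0,0]],[[0,-0.06,0],[0,0,0]],[[0,-0.06,0],[0,0,0]],[[0,0,0],[0,0,0]],[[0,0,0],[0,0,0]]])

```text
t: 30.48
tcp_pos: [544.2, 304.7, 83.5]
tool_rot: [-0.072, -0.678, 0.727, 0.078]
ft_force: [-17.2, -2.8, 9.8]
opening: 59.0
```

```bash
python3 - <<'E'
from bench import *;from rk2 import *
s=state();print(s["t"],Mr.inv().apply(s["ft_force"]-np.array([0,0,-3.5])).round(1),"local TCP:",Mr.inv().apply(s["tcp_pos"]-seat).round(1))
E
```

```text
30.4833 [-19.4  -4.1   9.5] local TCP: [-66.1  -0.1  42.3]
```

Against the backstop. Relieve, release, lift, look.

Call:
servo_tool(plan=[[[0,0.08,0],[0,0,0]],[[0,0,0],[0,0,0]]])

```text
t: 30.65
tcp_pos: [544.2, 304.8, 83.4]
tool_rot: [-0.07, -0.678, 0.728, 0.076]
ft_force: [-7.0, -1.4, 4.4]
opening: 58.7
```

Call:
servo_tool(plan=[[[0,0,0],[0,0,0]],[[0,0,0],[0,0,0]],[[0,0,0],[0,0,0]],[[0,0,0],[0,0,0]],[[0,0,-0.6],[0,0,0]],[[0,0,-1],[0,0,0]],[[0,0,-1],[0,0,0]],[[0,0,-1],[0,0,0]],[[0,0,0],[0,0,0]],[[0,0,0],[0,0,0]]], jaw=0)

```text
t: 31.48
tcp_pos: [568.8, 303.0, 191.3]
tool_rot: [-0.066, -0.677, 0.729, 0.075]
ft_force: [0.3, 0.2, 0.3]
opening: 85.6
```

```bash
python3 - <<'E'
from bench import *;from rk2 import *
s=state();print(s["t"],s["opening"],s["ft_force"],"local TCP:",Mr.inv().apply(s["tcp_pos"]-seat).round(1))
f=grab_frame("wrist");S=grab_frame("scene")["img"]
im=cv2.resize(f["img"],(512,384));cv2.imwrite("pics/w7.png",np.vstack([im,cv2.resize(np.hstack([S[120:260,110:210],S[150:255,340:440][:, :]] if 0 else [S[130:250,110:280],S[130:250,300:440]]),(512,198),interpolation=3)]))
for l in [(0,30,72),(0,-30,72),(-130,30,72),(-130,-30,72)]: print(l,proj(f,seat+Mr.apply(l)).round())
E
```

```text
31.4833 85.59412436185659 [0.28016867 0.1998589  0.32977278] local TCP: [-64.4  -0.  152.8]
(0, 30, 72) [217. 112.]
(0, -30, 72) [302. 112.]
(-130, 30, 72) [222. 278.]
(-130, -30, 72) [296. 278.]
```

View pics/w7.png

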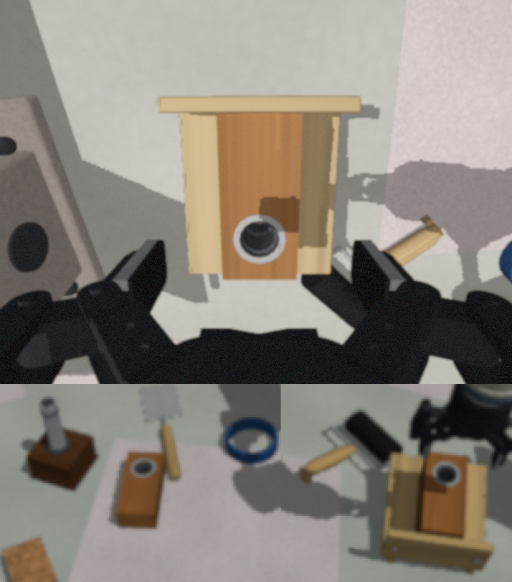

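```bash
python3 -c "
from bench import *
print(sign_off())"
```

```text
the job is handed in; nothing more can be done
None
```

I tried the gauge in the three blocks in order. The near and middle blocks are good, and the far one is too tight.

| Block | Gauge stopped at (tip below top face) | Press | Result |
|---|---|---|---|
| Near | about 20 mm | 6–9 N while moved about | Good |
| Middle | about 19 mm | 6–9 N while moved about | Good |
| Far | about 5 mm | 8–9 N while moved about | Too tight, left in place |

The gauge is back in its stand. The near block lies flat on the rack shelf with the middle block flat on top of it. I pushed each against the backstop until I felt it touch (18–19 N).

**Last checks:** In the last wrist picture, the top block's corners were within about 1 pixel of where they should be. That is against the backstop, on the middle line and at second-layer height. In the last scene picture the gauge stood upright and the far block was in place. The gripper was open and clear, and the clock read 31.5 s of the 72 s allowed.

**Disagreements:**
- My first estimate of the rack from the fixed cameras was about 4 mm off sideways and 5 mm too high. I corrected it from the wrist camera before placing.
- Shelf contact came about 2 mm higher than the corrected estimate, so I set the blocks down by feel.
- The first press in the near block briefly reached about 18 N, above the 4–8 N suggested. I eased off before judging it.

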